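# Point-and-call check before starting the dry-block heater

### The arm

A 6-joint arm with a two-finger parallel gripper is mounted at the origin on the work surface. World frame = base frame: x ahead of the robot, y to its left, z up, the work surface at z = 0. Lengths are in m, angles in rad, forces in N, time in s.
With the tool pointing down it reaches from about 0.225 to 0.875 m from the base axis. Payload 3.4 kg.
Tool frame: the origin (TCP) lies at the very end of the fingers, on their centre line; the grasp point (between the pads) lies 19 mm behind it; z points along the fingers, y is the direction in which the jaws open and shut (so a half turn about z gives the same grasp; the last joint's range is limited). The gripper opens to 85 mm and grips with 20 to 120 N. Pads are 22 mm wide; open, the fingers measure 114 mm over their backs; the gripper's body (76 mm by 85 mm) begins 54 mm behind the grasp point. The pads swing forward as they close: fully open they stand 13 mm farther back than shut.
Start: joints at [0.981, 0.276, 1.505, -0, 1.361, -0.121], TCP at [0.26, 0.513, 0.231] pointing down, gripper open.
Joint ranges: [-2.89, 2.89], [-0.75, 2.08], [0.22, 2.7], [-1.18, 4.32], [0.11, 2.71], [-2.7, 2.7]. Speed limits (rad/s): [2.57, 2.57, 3.14, 3.14, 3.14, 3.14].

### API

Orientations are given as a unit quaternion [x, y, z, w].
In Python, from workcell import * gives the robot as it stands. The module is installed in compiled form; this text tells all that it offers.
- The arm moves only by the shell command python3 -m pendant 'ROWS' [FORCE]. ROWS is JSON, a list of rows, each a list of 5 numbers: the shift along the world's x, y, z in cm, then the turn about the world's z in degrees, then the opening, from 0 (shut) to 1 (fully open). In form: [[tx, ty, tz, roll, hand], ...]. A call has 1 to 8 rows; each row shifts and turns the commanded pose from where the row before left it; what a row does not reach is not made up. A row lasts 1/8 s, in which the tool goes at most 62.5 mm and 10.7 degrees, less where a joint would pass 70% of its speed; a pose out of reach is approached as far as the arm can. A call is refused whole if a number of a shift passes 6.25 or a number of a turn 10.7, either way. A call with a gripper value outside its range is refused whole. The fingers move at their own pace and stop on an object; FORCE is the grip in N (left out, the last holds). Time passes only in rows, so rows that do not move let the fingers close. It gives the time, the measured TCP pose, the force and the opening at its end, in the units of the state.
- observe(): the state, without advancing time (a new reading comes with each control period).
- capture(name): name is "scene" or "top" or "wrist"; returns a dict with "frame" (480x640x3 uint8, red, green, blue), "range_z" (480x640 float32, m along the optical axis (not along the pixel's ray), 0 where there is no reading), "intrinsics" (3x3 intrinsics, pixels), "R" (3x3) and "t" (3): a world point X has camera coordinates R X + t. Camera axes: x right, y down, z forward; pixel columns grow to the right and rows downward; lengths in m; the calibration is good to about 2 mm. The wrist camera is an equidistant fisheye: a pixel r from the principal point sees the ray r / f radians off the axis. A picture is of the moment at which its call begins.
- finish_job(): hands the job in, once; it reports no verdict.
The state is a dict: "time_s": time; "q": joint angles; "qvel": joint speeds; "effort": joint torques, N m; "eef_pos": TCP position; "orientation": TCP orientation; "contact_force": force on the tool from outside, world axes, zero at the start; "torque": the same for the moment, N m; "finger_gap": finger opening in m.
Only numpy, scipy, OpenCV 4.12 (cv2) and the standard library are available. Lean on these libraries where they do the work, as an engineer would, in place of code of your own. Each camera call takes 0.05 s, during which the arm holds its last target. There are 200 camera calls.

### The job

Do the point-and-call check before the heating run: point at the tall tube in the rack, holding your fingertips about two centimetres straight above its cap for two to three seconds, then point in the same way at the single wide well of the heater where it will go, then press the large round start button fully down, let it come back up and move clear. Nothing is to be grasped or lifted: do not touch the tubes, the rack or the metal inserts, do not press the small stop button, and leave the mouse and the cold block where they are.

Things in the scene. Friction and masses are not known exactly. Their poses are not given: they have to be found in the camera images.
- tall_tube: The tall capped tube, standing loose and upright in one of the three holes of the rack (any of them): white tube 28 mm across, 118 mm long, flat blue screw cap 34 mm across and 14 mm high at its top. Same look as the short tubes but 44 mm taller. Origin at the centre of its foot, z up along the tube.
- tall_tube_top (a point): Centre of the flat top of the tall tube's cap, 118 mm above its foot and about 128 mm above the bench.
- short_tube_a: A short capped tube, 74 mm long, same diameters and cap as the tall one, standing in another hole of the rack; its cap's top is about 84 mm above the bench. Origin at the centre of its foot. Leave alone.
- short_tube_b: The other short capped tube, same as short_tube_a, in the remaining hole. Leave alone.
- rack: Fixed grey rack block, 70 x 250 x 45 mm (x, y, z), with three holes 80 mm apart in a row along its y. Origin at the centre of its underside. It stands to the left or right of the middle, with the heater on the other side.
- heater: Fixed white dry-block heater, 200 x 250 x 90 mm (x, y, z), origin at the centre of its underside. On its flat top: the front strip (-x side, towards the robot) has a dark display in the middle and a round push button at each end (large start at +y, small stop at -y); behind it, side by side along y, stand two aluminium inserts (either way round).
- wide_insert: Aluminium block, 90 x 95 x 30 mm, on top of the heater, with one wide round well 30 mm across (dark inside) and 24 mm deep in the middle of its top. Its top is 120 mm above the bench. Origin at the centre of its underside.
- wide_insert_hole0 (a point): Centre of the mouth of the single wide well, level with the insert's top; z up.
- small_insert: Aluminium block of the same size beside it, with sixteen small wells 11 mm across. Not the one to point at. Origin at the centre of its underside.
- start_top (a point): Centre of the top of the large round start button, 32 mm across, on the heater's front strip. It moves straight down.
- start (a joint): Travel of the start button in m: 0 is up, 0.006 is fully down, which takes about 4 N; a spring returns it.
- stop_top (a point): Centre of the top of the small round stop button, 16 mm across, on the same strip 170 mm from the start button. Do not press.
- stop (a joint): Travel of the stop button in m: 0 is up, 0.006 is fully down.
- mouse: Bystander: black computer mouse lying loose in the gap between heater and rack, 106 x 60 x 34 mm. Origin at the centre of its underside.
- cold_block: Bystander: loose black tube block, 128 x 86 x 35 mm, in the gap between heater and rack, beyond the mouse. Origin at the centre of its underside.

How it is judged:
By the outcome, as a careful person would: the job done as asked, in the order asked, and still so for the second after the job is handed in, with the robot touching nothing.
It also fails if it takes over 53 s, if anything falls off the work surface, if the arm or the gripper's body presses on something with over 40 N, if the wrist force passes 120 N, or if a joint passes its speed limit or range.

## Working session

There is one attempt and no reset: what is moved stays moved. The work goes in short steps, Python scripts to look and compute and a shell command to move; the robot and the scene stay as the last step left them, time stands still between calls to the robot, and variables do not carry over. Pictures are saved under pics/ and viewed, about 8 in all and at most 12, crops included, and the job is handed in when it is done.

```bash
mkdir -p pics
cat > h.py <<'E'
from workcell import *
import numpy as np, cv2
def world(c):
    K=c["intrinsics"];z=c["range_z"];v,u=np.mgrid[0:480,0:640]
    P=np.stack([(u-K[0,2])/K[0,0]*z,(v-K[1,2])/K[1,1]*z,z],-1)
    W=(P-c["t"])@c["R"]
    W[z==0]=np.nan
    return W
E
python3 - <<'E'
from h import *
s=observe();print(s)
for n in("top","scene"):
    c=capture(n);np.savez(n+".npz",**c);cv2.imwrite(f"pics/{n}1.png",c["frame"][:,:,::-1])
    print(n,c["intrinsics"],c["R"],c["t"])
E
```

```text
{'time_s': 0.0, 'q': array([ 9.81030691e-01,  2.76580429e-01,  1.50615823e+00, -1.02264340e-05,
        1.36071449e+00, -1.21034991e-01]), 'qvel': array([ 0.00132577,  0.00055514,  0.00066373,  0.00031977, -0.00148469,
       -0.00102242]), 'effort': array([-1.13481648e-03, -4.16775370e+01, -2.45800227e+01, -6.71721900e-04,
        1.11780781e-02, -8.83907433e-06]), 'eef_pos': array([0.25947739, 0.51250951, 0.23043803]), 'orientation': array([ 2.32224563e-01,  9.72661754e-01, -8.73855782e-04, -3.19007689e-04]), 'contact_force': array([ 0.74897492, -0.09434051,  0.95273529]), 'torque': array([ 0.05960466,  0.00777153, -0.01930804]), 'finger_gap': 0.0851463390585377}
top [[551.78761373   0.         316.31573981]
 [  0.         551.78761373 248.0652764 ]
 [  0.           0.           1.        ]] [[-0.01343962 -0.99987135 -0.00875586]
 [-0.98868746  0.01459652 -0.14927844]
 [ 0.14938704  0.00665056 -0.98875643]] [0.01324139 0.57551936 1.08591816]
scene [[553.43986578   0.         337.44290619]
 [  0.         553.43986578 237.6675716 ]
 [  0.           0.           1.        ]] [[-0.5650239   0.82496833  0.01323803]
 [ 0.63087943  0.44232067 -0.63745084]
 [-0.53173221 -0.35182336 -0.7703773 ]] [ 0.3103086  -0.29727852  1.31983416]
```

View pics/top1.png

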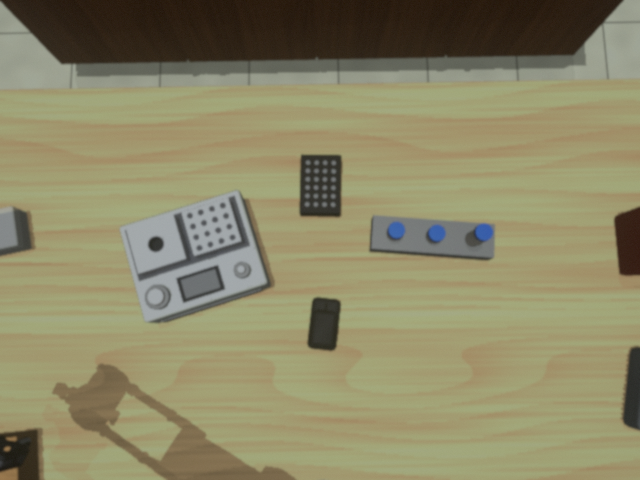

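View pics/scene1.png

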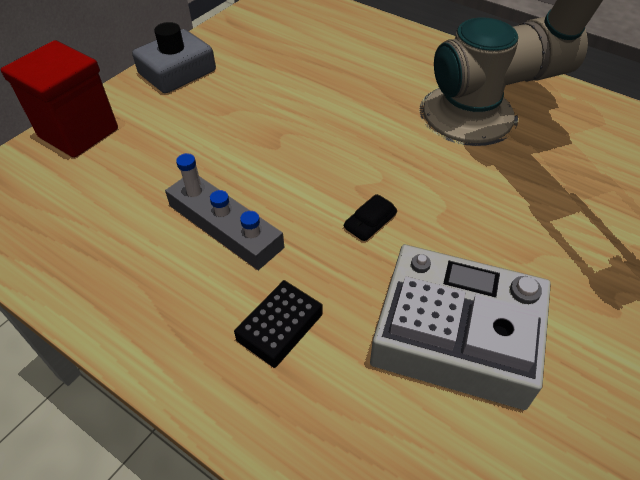

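The top view shows the heater at left, with its wide well at (156,244), the start button at (158,297) and the stop button at (242,270). The rack is at right, and its tall tube is the rightmost one at (484,232). In the scene view these are the tall tube at (186,160), the well at (503,327) and the start button at (526,289). Next I'll measure them.

Run:
```python
from h import *
def cast(c,uv,z):
    K,R,t=c["intrinsics"],c["R"],c["t"]
    d=R.T@np.linalg.solve(K,[*uv,1]);o=-R.T@t
    return o+d*(z-o[2])/d[2]
C={n:dict(np.load(n+".npz")) for n in("top","scene")}
for n,c in C.items():
    W=world(c);f=c["frame"].astype(int);print(n)
    b=((f[...,2]>120)&(f[...,0]<80)).astype(np.uint8)
    k,l,st,ce=cv2.connectedComponentsWithStats(b)
    for i in range(1,k):
        if st[i,4]<40: continue
        p=W[(l==i)]; zt=np.nanpercentile(p[:,2],90); q=p[p[:,2]>zt-.006]
        print("cap",ce[i],st[i,4],"ztop",zt,"mid",(np.nanmin(q,0)+np.nanmax(q,0))/2,"ray",cast(c,ce[i],.121 if zt>.1 else .077))
    seeds={"top":dict(well=(156,244),start=(157,296),stop=(242,269)),"scene":dict(well=(503,327),start=(527,286),stop=(421,260))}[n]
    g=f.mean(-1)
    for nm,(u,v) in seeds.items():
        w=W[v-22:v+23,u-22:u+23].reshape(-1,3);vv,uu=np.mgrid[v-22:v+23,u-22:u+23]
        if nm=="well":
            m=(g<70)[v-22:v+23,u-22:u+23].astype(np.uint8)
            k,l,st,ce=cv2.connectedComponentsWithStats(m);i=l[22,22]
            px=ce[i]+[u-22,v-22];print(nm,px,st[i],"ray .12",cast(c,px,.12))
        else:
            zc=np.nanmedian(W[v-2:v+3,u-2:u+3,2]);m=(abs(W[v-22:v+23,u-22:u+23,2]-zc)<.0035).astype(np.uint8)
            k,l,st,ce=cv2.connectedComponentsWithStats(m);i=l[22,22]
            px=ce[i]+[u-22,v-22];print(nm,"z",zc,px,st[i],"ray",cast(c,px,zc))
    h=W[(W[...,2]>.085)&(W[...,2]<.125)&(W[...,1]>0.05)]; print("heater z",np.histogram(h[:,2],20,(.085,.125))[0])
im=C["top"]["frame"][180:330,110:280,::-1];cv2.imwrite("pics/crop.png",cv2.resize(im,None,fx=4,fy=4,interpolation=cv2.INTER_CUBIC))
```

```text
top
cap [395.94527363 229.86069652] 201 ztop 0.0871720571167759 mid [ 0.60428622 -0.15240375  0.08544185] ray [ 0.60487904 -0.15419805  0.077     ]
cap [436.47058824 232.69607843] 204 ztop 0.08765620375341329 mid [ 0.59691132 -0.23285658  0.08606973] ray [ 0.5979368  -0.23449634  0.077     ]
cap [483.58181818 231.77272727] 220 ztop 0.13127962584531286 mid [ 0.58912668 -0.31270603  0.13042994] ray [ 0.59061728 -0.31482009  0.121     ]
well [155.32575758 243.4469697 ] [ 15  16  14  12 132] ray .12 [0.57753539 0.31245804 0.12      ]
start z 0.1133289121731823 [155.32795699 296.38172043] [ 13  15  16  16 186] ray [0.47684771 0.31139927 0.11332891]
stop z 0.11310761739802497 [240.91836735 269.36734694] [17 19  9  8 49] ray [0.52608631 0.14917472 0.11310762]
heater z [ 237  892 2109 2345 1123  299  109  118  218  169  103   47   86  111
  142  143  586 1519 1598  598]
scene
cap [185.00598802 159.18562874] 167 ztop 0.13045274206676727 mid [ 0.59055208 -0.31281986  0.12925216] ray [ 0.58648695 -0.31932612  0.121     ]
cap [218.49162011 196.19553073] 179 ztop 0.08654636263336597 mid [ 0.59828029 -0.2322079   0.08429628] ray [ 0.59405047 -0.23848291  0.077     ]
cap [249.16326531 217.15816327] 196 ztop 0.08662570187840962 mid [ 0.60616369 -0.15343754  0.08485712] ray [ 0.60137217 -0.15815525  0.077     ]
well [503.01423488 326.75088968] [ 12  13  21  18 281] ray .12 [0.57982288 0.3124792  0.12      ]
start z 0.11270450035854586 [527.80988593 284.60076046] [ 13  13  20  17 263] ray [0.48185859 0.31337465 0.1127045 ]
stop z 0.11139098731456908 [421.41791045 258.49253731] [18 16 10 10 67] ray [0.53133394 0.15119918 0.11139099]
heater z [ 268  863 3351 3373  748  207  217  223  392  302  184  208  196  316
  291  179  584 3289 2659  297]
```

View pics/crop.png

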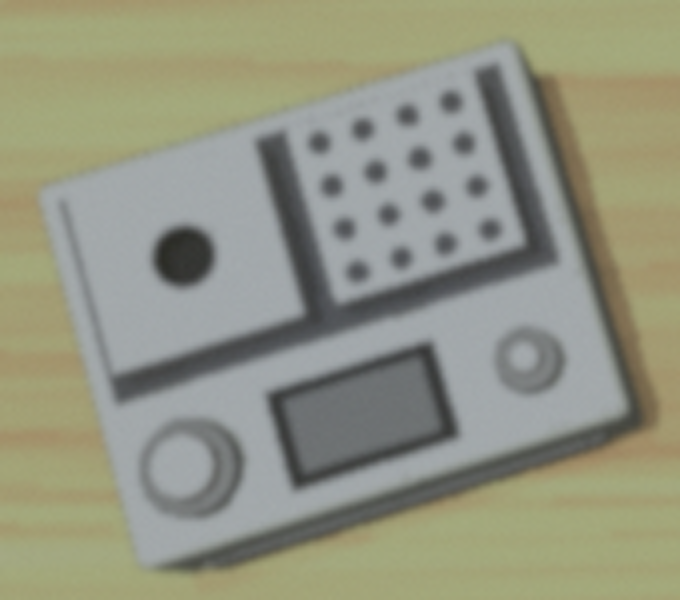

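Positions agree between the two views:

| Target | x (m) | y (m) | z (m) |
|---|---|---|---|
| Tall cap top | 0.589 | -0.313 | 0.128 |
| Well mouth | 0.579 | 0.3125 | 0.120 |
| Start top | 0.479 | 0.312 | about 0.112 |

In the crop, the wide insert's well is at (184,255) and the start top at (181,464). I'll shut the fingers and go to the tall tube at the current height.

```bash
python3 -m pendant '[[0,0,0,0,0],[1.4,-3.5,0,0,0],[1.4,-3.5,0,0,0],[1.4,-3.5,0,0,0],[1.4,-3.5,0,0,0],[1.4,-3.5,0,0,0],[1.4,-3.5,0,0,0],[1.4,-3.5,0,0,0]]'
python3 -m pendant '[[1.4,-3.5,0,0,0],[1.4,-3.5,0,0,0],[1.4,-3.5,0,0,0],[1.4,-3.5,0,0,0],[1.4,-3.5,0,0,0],[1.4,-3.5,0,0,0],[1.4,-3.5,0,0,0],[1.4,-3.5,0,0,0]]'
python3 -m pendant '[[1.4,-3.5,0,0,0],[1.4,-3.5,0,0,0],[1.4,-3.5,0,0,0],[1.4,-3.5,0,0,0],[1.4,-3.5,0,0,0],[1.4,-3.5,0,0,0],[1.4,-3.5,0,0,0],[1.4,-3.5,0,0,0]]'
```

```text
time_s: 1.1
eef_pos: [0.3581, 0.2668, 0.2313]
orientation: [0.232, 0.973, 0.0, 0.0]
contact_force: [1.7, 0.3, 0.6]
finger_gap: 0.0001
time_s: 2.1
eef_pos: [0.4701, -0.0132, 0.2313]
orientation: [0.232, 0.973, 0.0, 0.0]
contact_force: [0.4, -0.3, -0.9]
finger_gap: 0.0001
time_s: 3.1
eef_pos: [0.5821, -0.2931, 0.231]
orientation: [0.232, 0.973, 0.0, -0.0]
contact_force: [-0.3, 0.2, 0.1]
finger_gap: -0.0003
```

```bash
python3 -m pendant '[[0.7,-2.0,0,0,0],[0,0,-2,0,0],[0,0,-2,0,0],[0,0,0,0,0],[0,0,0,0,0]]'
python3 - <<'E'
from h import *
fs=[capture(n)["frame"][:,:,::-1] for n in("wrist","top","scene")]
a=[cv2.resize(fs[0][:,:],(400,300)),cv2.resize(fs[1][160:310,380:580],(400,300)),cv2.resize(fs[2][60:210,90:290],(400,300))]
cv2.imwrite("pics/p1.png",np.vstack([np.hstack(a[:2]),np.hstack([a[2],np.zeros_like(a[0])])]))
E
```

```text
time_s: 3.72
eef_pos: [0.5892, -0.3122, 0.1919]
orientation: [0.232, 0.973, -0.0, 0.0]
contact_force: [0.5, 0.2, 0.6]
finger_gap: -0.0002
```

View pics/p1.png

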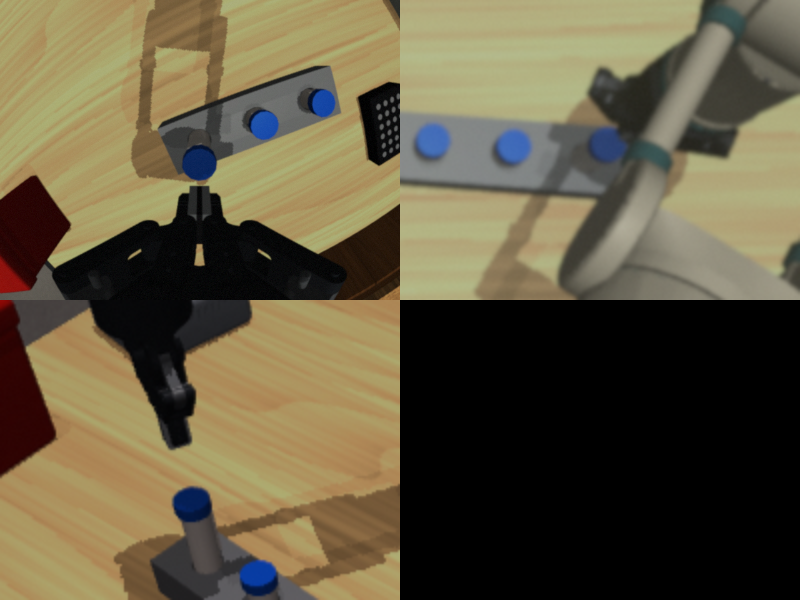

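The wrist view puts the fingertip (200,190) in line with the tall cap (199,162). In the scene view the tip at (178,445) lies on the tall tube's axis extended upward. I'll descend to 2 cm above it and hold for about 2.5 s.

```bash
python3 -m pendant '[[0,0,-2,0,0],[0,0,-2,0,0],[0,-0.1,-0.4,0,0],[0,0,0,0,0],[0,0,0,0,0],[0,0,0,0,0],[0,0,0,0,0],[0,0,0,0,0]]'
python3 -m pendant '[[0,0,0,0,0],[0,0,0,0,0],[0,0,0,0,0],[0,0,0,0,0],[0,0,0,0,0],[0,0,0,0,0],[0,0,0,0,0],[0,0,0,0,0]]'
python3 -m pendant '[[0,0,0,0,0],[0,0,0,0,0],[0,0,0,0,0],[0,0,0,0,0],[0,0,0,0,0],[0,0,0,0,0],[0,0,0,0,0]]'
python3 -m pendant '[[0,0,4,0,0],[0,0,4,0,0],[0,3.9,0,0,0],[0,3.9,0,0,0],[0,3.9,0,0,0],[0,3.9,0,0,0],[0,3.9,0,0,0],[0,3.9,0,0,0]]'
python3 -m pendant '[[0,3.9,0,0,0],[0,3.9,0,0,0],[0,3.9,0,0,0],[0,3.9,0,0,0],[0,3.9,0,0,0],[0,3.9,0,0,0],[0,3.9,0,0,0],[0,3.9,0,0,0]]'
```

```text
time_s: 4.88
eef_pos: [0.5888, -0.313, 0.1475]
orientation: [0.232, 0.973, -0.0, 0.0]
contact_force: [0.4, -0.1, -0.3]
finger_gap: 0.0002
time_s: 5.88
eef_pos: [0.5888, -0.313, 0.1473]
orientation: [0.232, 0.973, 0.0, 0.0]
contact_force: [0.6, 0.5, -1.0]
finger_gap: 0.0001
time_s: 6.75
eef_pos: [0.5888, -0.313, 0.1473]
orientation: [0.232, 0.973, 0.0, 0.0]
contact_force: [0.3, 0.2, 0.5]
finger_gap: -0.0001
time_s: 7.75
eef_pos: [0.5887, -0.0778, 0.2275]
orientation: [0.232, 0.973, 0.0, 0.0]
contact_force: [0.4, 0.5, -0.1]
finger_gap: -0.0
time_s: 8.75
eef_pos: [0.5887, 0.2343, 0.2274]
orientation: [0.232, 0.973, 0.0, 0.0]
contact_force: [0.1, -0.1, 0.2]
finger_gap: -0.0004
```

```bash
python3 -m pendant '[[-0.5,3.9,0,0,0],[-0.5,3.9,0,0,0],[0,0,-2,0,0],[0,0,-2,0,0],[0,0,0,0,0]]'
python3 - <<'E'
from h import *
fs=[capture(n)["frame"][:,:,::-1] for n in("wrist","scene")]
cv2.imwrite("pics/p2.png",np.hstack([cv2.resize(fs[0][100:400,120:520],(400,300)),cv2.resize(fs[1][230:380,400:600],(400,300))]))
E
```

```text
time_s: 9.38
eef_pos: [0.5776, 0.3107, 0.1855]
orientation: [0.232, 0.973, -0.001, -0.002]
contact_force: [-0.1, -0.5, 0.4]
finger_gap: -0.0002
```

View pics/p2.png

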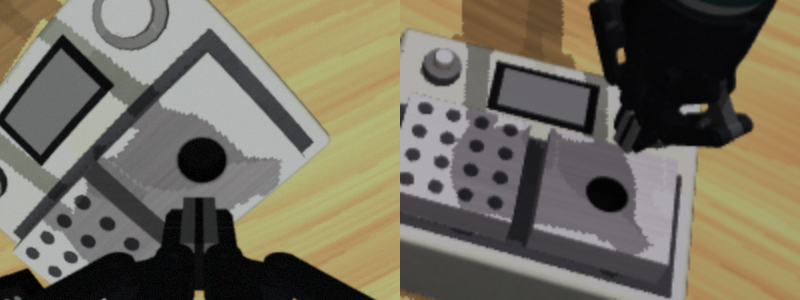

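The wrist view shows the well (201,160) in line with the fingertip (199,205), and the scene view agrees. I'll descend and hold, then go over the start button.

```bash
python3 -m pendant '[[0,0,-2,0,0],[0,0.1,-2,0,0],[0,0,-0.7,0,0],[0,0,0,0,0],[0,0,0,0,0],[0,0,0,0,0],[0,0,0,0,0],[0,0,0,0,0]]'
python3 -m pendant '[[0,0,0,0,0],[0,0,0,0,0],[0,0,0,0,0],[0,0,0,0,0],[0,0,0,0,0],[0,0,0,0,0],[0,0,0,0,0],[0,0,0,0,0]]'
python3 -m pendant '[[0,0,0,0,0],[0,0,0,0,0],[0,0,0,0,0],[0,0,0,0,0],[0,0,0,0,0],[0,0,0,0,0],[0,0,0,0,0]]'
python3 -m pendant '[[0,0,3,0,0],[0,0,3,0,0],[-2.5,0,0,0,0],[-2.5,0,0,0,0],[-2.5,0,0,0,0],[-2.5,0,0,0,0],[0,0,-1,0,0],[0,0,0,0,0]]'
python3 - <<'E'
from h import *
fs=[capture(n)["frame"][:,:,::-1] for n in("wrist","scene")]
cv2.imwrite("pics/p3.png",np.hstack([cv2.resize(fs[0][100:400,120:520],(400,300)),cv2.resize(fs[1][230:380,400:600],(400,300))]))
E
```

```text
time_s: 10.48
eef_pos: [0.5788, 0.312, 0.1405]
orientation: [0.232, 0.973, 0.0, 0.0]
contact_force: [0.2, 0.2, 0.1]
finger_gap: 0.0004
time_s: 11.48
eef_pos: [0.5788, 0.312, 0.1403]
orientation: [0.232, 0.973, 0.0, 0.0]
contact_force: [0.4, 0.0, 0.7]
finger_gap: 0.0003
time_s: 12.35
eef_pos: [0.5788, 0.312, 0.1403]
orientation: [0.232, 0.973, 0.0, 0.0]
contact_force: [-0.5, 0.8, -0.6]
finger_gap: 0.0003
time_s: 13.35
eef_pos: [0.479, 0.3118, 0.1894]
orientation: [0.232, 0.973, -0.0, -0.0]
contact_force: [0.4, 0.4, 1.0]
finger_gap: -0.0004
```

View pics/p3.png

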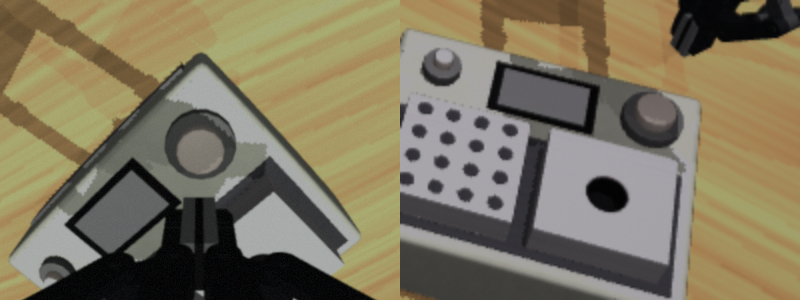

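The fingertip is in line with the start button at (200,150) in the wrist view. I'll go down to just above it, then press in small steps while watching the force.

```bash
python3 -m pendant '[[0,0,-2,0,0],[0,0,-2,0,0],[0,0,-2,0,0],[0,0,-1,0,0],[0,0,0,0,0],[0,0,0,0,0]]'
python3 -m pendant '[[0,0,-0.4,0,0],[0,0,-0.2,0,0],[0,0,0,0,0]]'
python3 -m pendant '[[0,0,-0.2,0,0],[0,0,-0.2,0,0],[0,0,0,0,0]]'
```

```text
time_s: 14.2
eef_pos: [0.4796, 0.3123, 0.121]
orientation: [0.232, 0.973, 0.001, 0.001]
contact_force: [1.1, 0.2, 0.6]
finger_gap: 0.0
time_s: 14.58
eef_pos: [0.4787, 0.312, 0.1143]
orientation: [0.232, 0.973, -0.0, -0.0]
contact_force: [-0.4, 0.3, 0.2]
finger_gap: 0.0001
time_s: 14.95
eef_pos: [0.479, 0.3121, 0.1104]
orientation: [0.232, 0.973, 0.0, 0.0]
contact_force: [0.4, -0.5, 1.6]
finger_gap: 0.0002
```

```bash
python3 -m pendant '[[0,0,-0.2,0,0],[0,0,0,0,0]]'
python3 -m pendant '[[0,0,-0.2,0,0],[0,0,0,0,0]]'
python3 -m pendant '[[0,0,-0.1,0,0],[0,0,0,0,0]]'
```

```text
time_s: 15.2
eef_pos: [0.4789, 0.3121, 0.1084]
orientation: [0.232, 0.973, 0.0, 0.0]
contact_force: [-0.1, 0.8, 2.8]
finger_gap: 0.0001
time_s: 15.45
eef_pos: [0.479, 0.3121, 0.1064]
orientation: [0.232, 0.973, 0.0, 0.0]
contact_force: [0.1, -0.8, 3.7]
finger_gap: -0.0002
time_s: 15.7
eef_pos: [0.479, 0.3121, 0.106]
orientation: [0.232, 0.973, 0.0, 0.0]
contact_force: [-2.2, -0.4, 7.1]
finger_gap: 0.0003
```

The button has bottomed out: the force jumped to 7 N and the motion stalled at 0.106. I'll add one small confirming step, then release and retreat.

```bash
python3 -m pendant '[[0,0,-0.1,0,0],[0,0,0,0,0],[0,0,0,0,0]]'
python3 -m pendant '[[0,0,1,0,0],[0,0,2,0,0],[0,0,3,0,0],[0,0,4,0,0],[-2,0,3,0,0],[-3,0,2,0,0],[-3,0,0,0,0],[-3,0,0,0,0]]'
python3 -m pendant '[[-3,0,0,0,0],[0,0,0,0,0],[0,0,0,0,0],[0,0,0,0,0]]'
python3 - <<'E'
from h import *
c=capture("scene");W=world(c);print("start z",np.nanmedian(W[283:288,524:530,2]),"stop z",np.nanmedian(W[257:261,419:423,2]),abs(observe()["qvel"]).max())
o=np.load("scene.npz")["frame"]
cv2.imwrite("pics/p4.png",np.hstack([c["frame"][100:420,160:560,::-1],o[100:420,160:560,::-1]]))
E
```

```text
time_s: 16.08
eef_pos: [0.479, 0.3121, 0.1059]
orientation: [0.232, 0.973, 0.0, 0.001]
contact_force: [-3.1, -0.8, 12.0]
finger_gap: -0.0001
time_s: 17.08
eef_pos: [0.3677, 0.3117, 0.2542]
orientation: [0.232, 0.973, -0.0, -0.0]
contact_force: [-0.6, -0.2, -0.1]
finger_gap: -0.0002
time_s: 17.58
eef_pos: [0.3398, 0.3121, 0.2541]
orientation: [0.233, 0.973, -0.0, 0.0]
contact_force: [-0.3, 1.0, -1.1]
finger_gap: 0.0002
start z 0.11272362111539663 stop z 0.11263921301583418 0.001885166631909676
```

View pics/p4.png

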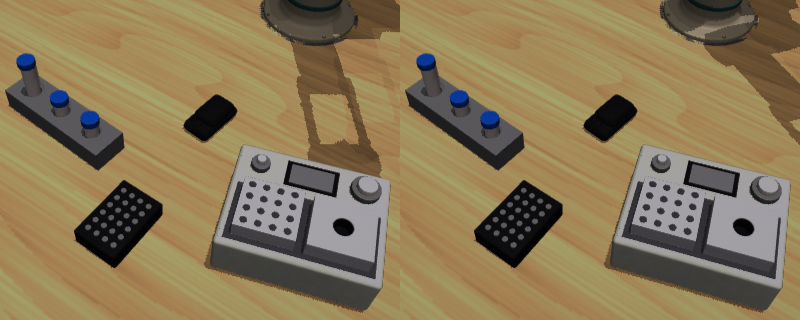

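After (left) and before (right) are identical: the tubes, mouse and cold block have not moved. The start button at (366,188) is back up, and the arm is clear.

```bash
python3 -c "from workcell import *; print(finish_job())"
```

```text
the job is handed in; nothing more can be done
None
```

The point-and-call check is done in the order asked, and I handed it in at about 17.6 s of the 53 s allowed.

- **Tall tube:** I held the shut fingertips about 2 cm above its cap for roughly 2.5 s, with the TCP at (0.589, -0.313, 0.147).
- **Wide well:** I held them the same way about 2 cm above its mouth, with the TCP at (0.579, 0.312, 0.140).
- **Start button:** I pressed it until it stopped about 6 mm down, where the force rose past the 4 N spring load to 12 N. I then released it and moved about 14 cm towards the robot and 15 cm up.

**Last checks:** the start button's top reads 0.1127 m, the same as before the press. The stop button reads 0.1126 m against 0.1114 m before, which is within the depth noise. In the before and after pictures the tubes, mouse and cold block look unmoved, and the arm was still and touching nothing.

**Disagreements:** the two cameras' estimates differed by 2–5 mm, so I used values in between. No check failed.

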